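# Hold the film gauge on the marked spot

### The arm

A 6-joint arm with a two-finger parallel gripper is mounted at the origin on a cart in front of the work surface, level with it; the furniture and walls round the work are solid. World frame = base frame: x ahead of the robot, y to its left, z up, the work surface at z = 0. Lengths are in m, angles in degrees, forces in N, time in s.
With the tool pointing down it reaches from about 0.4 to 0.825 m from the base axis. Payload 7 kg.
Tool frame: the origin (TCP) lies between the finger pads; the fingertips stand 22 mm ahead of it and the grasp point (between the pads) lies 3 mm ahead of it; z points along the fingers, y is the line along which they close (so a half turn about z gives the same grasp; the last joint's range is limited). The gripper opens to 88 mm and grips with 3 to 60 N. Pads are 19 mm wide; open, the fingers measure 130 mm over their backs; the gripper's body (78 mm by 193 mm) begins 47 mm behind the grasp point.
Start: joints at [91.278, 20.546, 0.682, 0, -70.136, -16.507], TCP at [0.177, 0.651, 0.249] pointing down, gripper open.
Joint ranges: [-176.03, 176.03], [-82.01, 121.73], [-58.28, 71.71], [-173.87, 95.51], [-174.79, -0.11], [-173.66, 173.66]. Speed limits (degrees/s): [136.94, 136.94, 172.46, 180, 180, 180].

### API

Orientations are given as [roll, pitch, yaw] about the fixed x, y, z axes, in that order (R = Rz(yaw) Ry(pitch) Rx(roll)).
In Python, from plant import ctrl gives the robot as it stands.
- The arm moves only by the tool apply_moves, never from a script. Its argument "targets" is a list of rows, each an object with "travel": the shift along the tool's x, y, z in mm, a list of three; "roll": the turn about the tool's z in degrees; "jaw": the finger opening in mm, from 0 to 87.6. In form: [{"travel": [tx, ty, tz], "roll": roll, "jaw": jaw}, ...]. A call has 1 to 10 rows; each row shifts and turns the commanded pose from where the row before left it, along the tool's axes as they then stand; what a row does not reach is not made up. A row lasts 1/10 s, in which the tool goes at most 50 mm and 8.59 degrees, less where a joint would pass 70% of its speed; a pose out of reach is approached as far as the arm can. A call with a gripper value outside its range is refused whole. The fingers move at their own pace and stop on an object; the grip force is fixed at half the most. Time passes only in rows, so rows that do not move let the fingers close. It gives the time, the measured TCP pose, the force, the opening and the grip force at its end, in the units of the state.
- ctrl.get_obs(): the state, without advancing time (a new reading comes with each control period).
- ctrl.snapshot(name): name is "side" or "top"; returns the picture (480x640x3 uint8, red, green, blue); there is no depth.
- ctrl.calibration(name): a dict with "K" (3x3 intrinsics, pixels), "extrinsics" (4x4, takes a point from camera to world coordinates). Camera axes: x right, y down, z forward; pixel columns grow to the right and rows downward; lengths in m; the calibration is good to about 2 mm. A picture is of the moment at which its call begins. calibration takes no time and is no camera call.
- ctrl.close_job(): hands the job in; it is judged then, once.
The state is a dict: "clock": time; "joint_pos": joint angles; "qvel": joint speeds; "tau": joint torques, N m; "tool_pos": TCP position; "orientation": TCP orientation; "force": force on the tool from outside, world axes, zero at the start; "moment": the same for the moment, N m; "opening": finger opening in m; "gripper_force": force on a finger pad.
Only numpy, scipy, OpenCV 4.12 (cv2) and the standard library are available. Lean on these libraries where they do the work, as an engineer would, in place of code of your own. Each camera call takes 0.05 s, during which the arm holds its last target. There are 200 camera calls.

### The job

Take the coating gauge out of its holder and set its tip inside the ring drawn on the tilted sample board (not on the cross), with the gauge square to the board. Press gently until the sprung tip is about half in, and finish while holding it there, still in the gripper: do not let go. Leave the board's tilt and the other things as they are.

Things in the scene. Friction and masses are not known exactly. Their poses are not given: they have to be found in the camera images.
- gauge: Coating gauge, 0.16 kg, loose, upright in the holder. Origin on its axis at the collar's underside, z along the axis away from the tip. Collar 36 mm wide, 6 mm thick; above it a grey square handle 26 x 26 mm (sides along x and y), 6 to 76 mm above the origin, with a 3 mm cap: grip its upper half. Below: steel stem 20 mm wide, 60 mm long, out of which the sprung tip stands 12 mm.
- gauge_tip (a point): The end of the gauge's sprung tip (a steel pin 8 mm thick with a round end), on the gauge's axis, 72 mm below the gauge's origin when the tip is out.
- plunger (a joint): How far the gauge's sprung tip is pushed in, m: 0 fully out, 0.012 fully in. It takes 1 N to start and 400 N/m more (3.4 N at half way).
- holder: Black tube on a round steel foot 90 mm wide, fixed to the table, open at the top. Origin at the centre of its underside; the tube is 60 mm across outside, 25 mm inside, its rim 86 mm high. The gauge hangs in it by the collar on the rim, stem inside; lift it straight up by 75 mm or more to get it out.
- stand: Plywood stand of the sample board, 190 x 270 mm, fixed to the table. Origin at the centre of its underside, y along the board's hinge line. Two cheeks with black clamp knobs (knobs out to 145 mm either side, tops 113 mm high) carry the board's hinge 85 mm above the table.
- board (a joint): Tilt of the sample board, rad: 0 is level, larger raises its far (+x) edge so that it faces the robot more. The clamps hold it with 4 N m. White painted board 160 (up the slope) x 214 x 8 mm, hinged about its middle.
- spot (a point): Centre of the thin dark ring (23 mm across) drawn on the board's upper face, on that face; it lies 25 mm down the slope from the board's middle line, at varying places across. z is the board's outward normal, y level along the hinge line, x up the slope. The cross, 65 mm higher up the slope, is another mark.
- pot: Small round paint pot, 58 x 60 x 64 mm, loose bystander standing to the right. Origin at the centre of its underside.
- bottle: Salmon squeeze bottle with white cap, 56 mm wide, 190 mm high, loose bystander. Origin at the centre of its underside.
- jar: Teal paint jar with white lid, 88 mm wide, 142 mm high, loose bystander. Origin at the centre of its underside.
Things that resemble listed ones, but are neither listed nor needed, are in the scene too. Several things look just like the holder: the one meant starts nearest to the robot's base.

How it is judged:
By the outcome, as a careful person would: the job done as asked, in the order asked, and still so for the second after the job is handed in, while the arm keeps its last pose, push and grip.
It also fails if it takes over 32 s, if anything falls off the work surface, if the arm or the gripper's body presses on something with over 40 N, if the wrist force passes 120 N, or if a joint passes its speed limit or range.

## Working session

There is one attempt and no reset: what is moved stays moved. The work goes in short steps, Python scripts to look and compute and a tool call to move; the robot and the scene stay as the last step left them, time stands still between calls to the robot, and variables do not carry over. Pictures are saved under pics/ and viewed, at most 12 in all, crops included, and the job is handed in when it is done.

Besides the shell and the picture viewer there is one more tool, called after "Emit:" by a JSON object that holds its "method" and its "body", one argument or row to a line. apply_moves: Moves the arm, as the interface text tells. Its arguments: {"type":"object","properties":{"targets":{"type":"array","items":{"type":"object","properties":{"travel":{"type":"array","items":{"type":"number"}},"roll":{"type":"number"},"jaw":{"type":"number"}}}}},"required":["targets"]}

```bash
mkdir -p pics; python3 - <<'E'
from plant import ctrl
import cv2,numpy as np
np.set_printoptions(precision=4,suppress=True)
for n in("side","top"):
    cv2.imwrite(f"pics/{n}0.png",ctrl.snapshot(n)[:,:,::-1]); c=ctrl.calibration(n); print(n,c["K"],c["extrinsics"])
o=ctrl.get_obs(); print(o)
E
```

```text
side [[486.3946   0.     322.438 ]
 [  0.     486.3946 239.8448]
 [  0.       0.       1.    ]] [[-0.9999  0.0103  0.0091  0.5965]
 [-0.0005  0.6306 -0.7761  1.0319]
 [-0.0137 -0.776  -0.6305  0.9578]
 [ 0.      0.      0.      1.    ]]
top [[524.1499   0.     321.9395]
 [  0.     524.1499 242.3684]
 [  0.       0.       1.    ]] [[-0.0158 -0.9891  0.1467  0.3948]
 [-0.9998  0.0144 -0.0104 -0.0494]
 [ 0.0082 -0.1468 -0.9891  1.3736]
 [ 0.      0.      0.      1.    ]]
{'clock': 0.1, 'joint_pos': array([ 91.2782,  20.5872,   0.6389,  -0.0158, -70.1358, -16.5062]), 'qvel': array([-0.006 , -0.1381,  0.1384,  0.0822,  0.06  ,  0.1689]), 'tau': array([ -0.0005, -58.4166,  29.3753,   7.0154,   0.0102,  -0.    ]), 'tool_pos': array([0.1772, 0.6509, 0.2477]), 'orientation': array([179.9152,  -0.0096, -15.2334]), 'force': array([-0.4461,  0.8486,  0.2654]), 'moment': array([0.0064, 0.0408, 0.0067]), 'gripper_force': 0.0, 'opening': 0.08763469576421008}
```

View pics/side0.png

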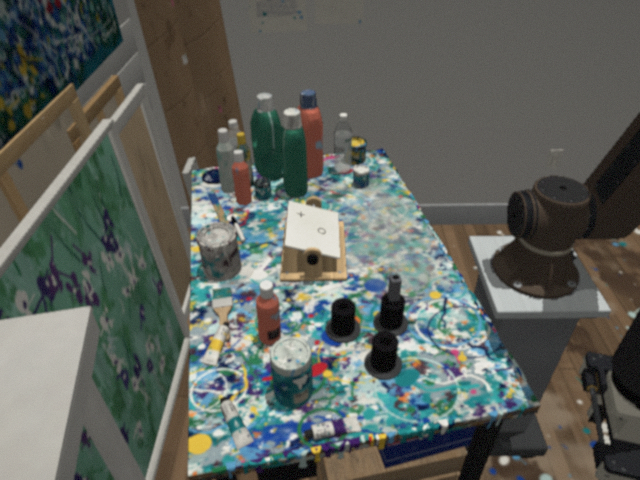

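View pics/top0.png

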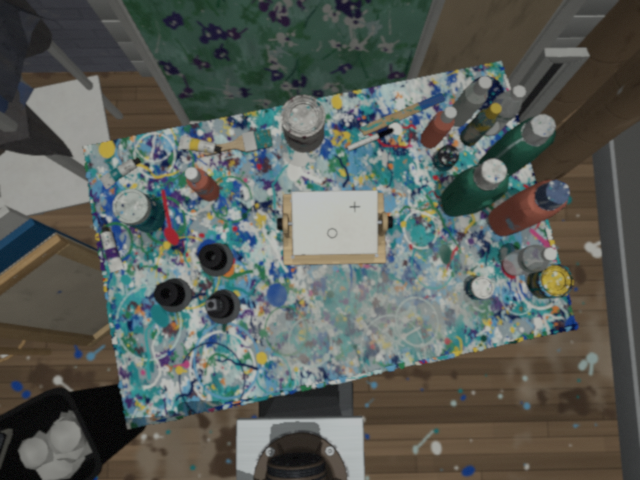

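The side view shows three black holders at about (343,317), (391,310) and (384,355). In the top view they are at (215,258), (221,303) and (172,293). The one at side (391,310) / top (221,303) is nearest the base and has the gauge standing in it. I'll confirm it in one enlarged crop that also shows the board.

```bash
python3 - <<'E'
import cv2,numpy as np
s=cv2.imread("pics/side0.png");t=cv2.imread("pics/top0.png")
f=lambda im,x,y,w,h:cv2.resize(im[y:y+h,x:x+w],(400,300),interpolation=cv2.INTER_CUBIC)
cv2.imwrite("pics/m.png",np.vstack([np.hstack([f(s,340,267,100,75),f(t,180,265,80,60)]),np.hstack([f(s,270,195,100,75),f(t,276,180,120,90)])]))
E
```

```text
(no output)
```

View pics/m.png

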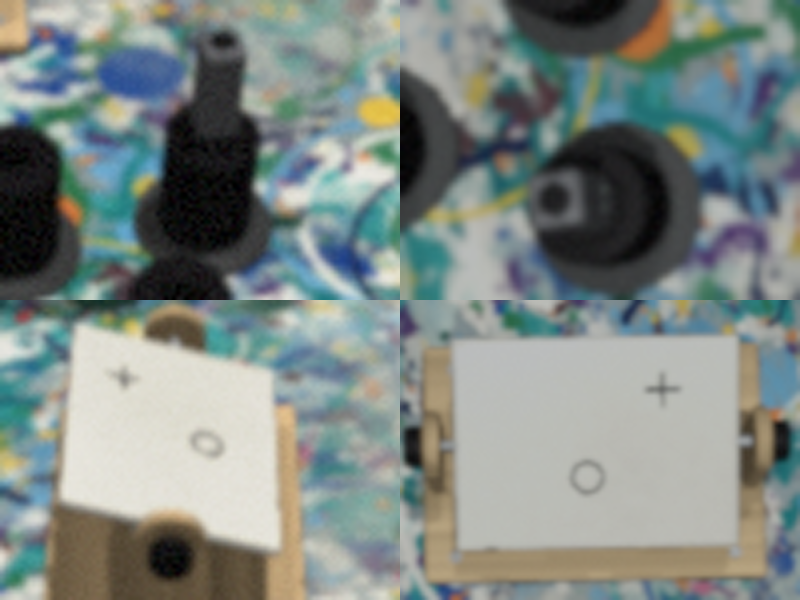

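The crop confirms it: the grey square gauge stands in the holder nearest the base, with its cap at top (211,305) and side (396,277.5). The ring is at top (332,233) and side (322,231). The cross is at top (354.6,206.7).

```bash
cat > h.py <<'E'
import numpy as np,cv2
from plant import ctrl
from scipy.optimize import least_squares
C={n:ctrl.calibration(n) for n in("side","top")}
def proj(n,P):
    K=C[n]["K"];T=np.linalg.inv(C[n]["extrinsics"]);q=(np.atleast_2d(P)@T[:3,:3].T+T[:3,3])@K.T
    return q[:,:2]/q[:,2:]
def ray(n,u,z):
    K=C[n]["K"];E=C[n]["extrinsics"];d=E[:3,:3]@np.linalg.solve(K,[u[0],u[1],1]);return E[:3,3]+d*(z-E[2,3])/d[2]
E
python3 - <<'E'
from h import *
np.set_printoptions(precision=4,suppress=True)
g={n:cv2.imread(f"pics/{n}0.png",0) for n in C}
def cen(n,x,y,r):
    p=g[n][y-r:y+r+1,x-r:x+r+1].astype(float);w=np.clip(np.median(p)-12-p,0,None);Y,X=np.mgrid[y-r:y+r+1,x-r:x+r+1]
    return np.array([(w*X).sum(),(w*Y).sum()])/w.sum()
# order: lower/+y, upper/+y, upper/-y, lower/-y
cor={"top":[(292.3,255.3),(291.8,190.9),(377,190.3),(377.6,253.1)],"side":[(339.6,257.1),(285.1,245.4),(288.4,200.6),(337.6,213.4)]}
ob={}
for n,rc,cc in(("side",(322,231),(301,214)),("top",(332,233),(355,207))):
    k=cv2.cornerSubPix(g[n],np.float32(cor[n]).reshape(-1,1,2),(3,3),(-1,-1),(3,30,.01)).reshape(-1,2)
    ob[n]=np.vstack([k,cen(n,*rc,8),cen(n,*cc,6)]); print(n,ob[n].round(1).tolist())
def pts(p):
    x,y,yaw,t,h,s,c=p
    b=np.array([[-.08,.107],[.08,.107],[.08,-.107],[-.08,-.107],[-.025,s],[.04,c]])
    ax=np.array([np.cos(yaw)*np.cos(t),np.sin(yaw)*np.cos(t),np.sin(t)]);ay=np.array([-np.sin(yaw),np.cos(yaw),0]);nz=np.cross(ax,ay)
    return np.array([x,y,.085])+b[:,:1]*ax+b[:,1:]*ay+h*nz,ax,ay,nz
def res(p):
    P=pts(p)[0];return np.r_[np.concatenate([(proj(n,P)-ob[n]).ravel() for n in C]),(p[4]-.006)/.002]
r=least_squares(res,[.55,-.05,0,.3,.004,.0,0],x_scale=.01,loss='soft_l1');p=r.x
P,ax,ay,nz=pts(p);print(p,"tilt",np.degrees(p[3]),"yaw",np.degrees(p[2]));print(res(p).round(1));print("spot",P[4],"n",nz)
for n,u in(("side",(395.4,277.2)),("top",(210.8,304.4))):print(n,ray(n,u,.165))
c=g["top"][290:320,195:228]; 
print(c[8:24,8:30:1])
E
```

```text
side [[336.7, 257.2], [284.3, 244.6], [289.5, 199.5], [337.0, 211.5], [321.3, 230.4], [300.5, 214.0]]
top [[293.0, 254.2], [291.8, 190.8], [375.3, 188.1], [374.9, 252.9], [331.8, 232.8], [354.1, 206.2]]
[ 0.6379 -0.0945  0.0025  0.3126  0.006   0.0065 -0.0493] tilt 17.912618928707765 yaw 0.14053708078658414
[ 3.5  0.1  0.2 -0.3 -1.   0.3  1.2  0.7  0.   0.1  0.  -0.1 -0.9 -0.
 -1.3 -0.4  2.1  0.9  2.3 -0.1  0.1 -0.9 -0.  -0.7 -0. ]
spot [ 0.6123 -0.0881  0.083 ] n [-0.3076 -0.0008  0.9515]
side [0.436  0.1984 0.165 ]
top [0.4343 0.1944 0.165 ]
[[106  92  91  87  71  52  39  33  33  41  44  46  36  25  20  19  15  25
   29  32  32  32]
 [106  92  87  81  69  60  55  56  60  71  77  77  64  43  30  28  25  27
   26  30  32  31]
 [ 96  90  86  85  83  82  78  77  82  91  98  93  79  57  41  37  34  36
   30  26  30  32]
 [ 92  94  91  93  96  89  77  66  72  86  96  98  84  63  44  37  40  42
   37  26  25  30]
 [103 107 101  95  92  75  54  41  45  59  82  94  87  66  45  40  43  53
   49  33  27  28]
 [122 119 105  96  80  55  34  31  33  40  62  86  88  68  45  39  42  53
   47  36  
[... 238 characters left out ...]
3  97  97  77  52  41  41  51
   49  37  27  28]
 [161 144 105  85  85  76  63  55  55  69  92 106 101  80  55  41  40  47
   44  35  30  28]
 [173 160 123  91  95  96  91  83  79  89 101 104  97  76  52  41  39  40
   38  30  29  28]
 [175 168 138 100  94  97  93  89  86  84  86  85  77  63  48  41  39  39
   37  31  29  30]
 [171 170 151 115  87  78  74  68  64  58  55  53  49  46  40  39  38  34
   33  29  31  34]
 [162 169 162 128  79  50  45  43  39  38  35  33  35  34  32  33  31  30
   29  25  31  33]
 [153 160 156 129  79  40  31  29  29  27  26  30  30  28  30  27  27  27
   28  29  32  37]
 [144 144 140 120  82  45  29  29  27  29  26  25  27  26  27  26  29  29
   32  35  34  34]]
```

```bash
cat > b.py <<'E'
from h import *
np.set_printoptions(precision=4,suppress=True)
def board(img,verbose=1):
    ob={}
    for n,rc,cc,seed in(("side",(321.3,230.4),(300.5,214.),(310,222)),("top",(331.8,232.8),(354.1,206.2),(320,215))):
        g=cv2.GaussianBlur(img[n],(3,3),0);m=np.zeros((482,642),np.uint8)
        b=int(np.median(g[seed[1]-3:seed[1]+4,seed[0]-3:seed[0]+4]));th=(g>b*.80).astype(np.uint8)
        th=cv2.morphologyEx(th,cv2.MORPH_OPEN,np.ones((7,7)));lab=cv2.connectedComponents(th)[1];m=(lab==lab[seed[1],seed[0]]).astype(np.uint8)
        c=max(cv2.findContours(m,0,1)[0],key=cv2.contourArea)
        q=cv2.approxPolyN(c,4).reshape(-1,2).astype(float)
        ob[n]=(q,np.array([rc,cc])); 
        if verbose: print(n,b,cv2.contourArea(c),q.tolist())
    return ob
E
python3 - <<'E'
from b import *
g={n:cv2.imread(f"pics/{n}0.png",0) for n in C}
o=board(g)
man={"top":[(292.3,255.3),(291.8,190.9),(377,190.3),(377.6,253.1)],"side":[(339.6,257.1),(285.1,245.4),(288.4,200.6),(337.6,213.4)]}
def pts(p):
    x,y,yaw,t,h,s,c=p
    b=np.array([[-.08,.107],[.08,.107],[.08,-.107],[-.08,-.107],[-.025,s],[.04,c]])
    ax=np.array([np.cos(yaw)*np.cos(t),np.sin(yaw)*np.cos(t),np.sin(t)]);ay=np.array([-np.sin(yaw),np.cos(yaw),0]);nz=np.cross(ax,ay)
    return np.array([x,y,.085])+b[:,:1]*ax+b[:,1:]*ay+h*nz,nz
for nm in("man","auto"):
    ob={n:np.vstack([man[n] if nm=="man" else [min(o[n][0],key=lambda q:np.hypot(*(q-m))) for m in np.array(man[n])],o[n][1]]) for n in C}
    # camera calibration errors ~2mm: per-camera pixel shift with a prior
    def res(p):
        P=pts(p)[0];return np.r_[np.concatenate([(proj(n,P)+p[7+2*i:9+2*i]-ob[n]).ravel() for i,n in enumerate(C)]),(p[4]-.006)/.002,p[7:]/1.]
    r=least_squares(res,[.63,-.09,0,.3,.004,0,0,0,0,0,0],x_scale=.01);p=r.x;P,n=pts(p)
    print(nm,"tilt",np.degrees(p[3]),"yaw",np.degrees(p[2]),"spot",P[4],"n",n,"shift",p[7:]);print(res(p).round(1))
E
```

```text
side 219 2258.5 [[339.0, 212.0], [340.0, 257.0], [286.0, 245.0], [286.0, 198.0]]
top 187 5467.0 [[385.0, 262.0], [293.0, 254.0], [290.0, 190.0], [376.0, 184.0]]Traceback (most recent call last):
  File "<stdin>", line 15, in <module>
    return func(*args, **kwargs)
    vector_fun = VectorFunction(
        fun_wrapped,
    ...<6 lines>...
        workers=workers
    )
    self._update_fun()
    ~~~~~~~~~~~~~~~~^^
    self.f = self.fun_wrapped(xp_copy(self.x))
             ~~~~~~~~~~~~~~~~^^^^^^^^^^^^^^^^^
    return np.atleast_1d(self.fun(x))
                         ~~~~~~~~^^^
    return self.f(x, *self.args, **self.kwargs)
           ~~~~~~^^^^^^^^^^^^^^^^^^^^^^^^^^^^^^
  File "<stdin>", line 14, in res
  File "<stdin>", line 6, in pts
ValueError: too many values to unpack (expected 7)
```

Emit:
{"method": "apply_moves", "body": {
  "targets": [
    {"travel": [0,0,0],"roll": 0,"jaw": 70}
  ]
}}

```text
clock: 0.2
tool_pos: [0.1773, 0.651, 0.248]
orientation: [179.9, -0.0, -15.2]
force: [0.1, 0.9, -0.1]
opening: 0.0839
gripper_force: 0.0
```

```bash
python3 - <<'E'
from h import *
np.set_printoptions(precision=4,suppress=True)
man={"top":[(292.3,255.3),(291.8,190.9),(377,190.3),(377.6,253.1),(331.8,232.8),(354.1,206.2)],"side":[(339.6,257.1),(285.1,245.4),(288.4,200.6),(337.6,213.4),(321.3,230.4),(300.5,214.)]}
def pts(p):
    x,y,yaw,t,h,s,c=p[:7]
    b=np.array([[-.08,.107],[.08,.107],[.08,-.107],[-.08,-.107],[-.025,s],[.04,c]])
    ax=np.array([np.cos(yaw)*np.cos(t),np.sin(yaw)*np.cos(t),np.sin(t)]);ay=np.array([-np.sin(yaw),np.cos(yaw),0]);nz=np.cross(ax,ay)
    return np.array([x,y,.085])+b[:,:1]*ax+b[:,1:]*ay+h*nz,nz
for sg in(.01,1):
    def res(p):
        P=pts(p)[0];return np.r_[np.concatenate([(proj(n,P)+p[7+2*i:9+2*i]-man[n]).ravel() for i,n in enumerate(C)]),(p[4]-.006)/.002,p[7:]/sg]
    p=least_squares(res,[.63,-.09,0,.3,.004,0,0,0,0,0,0],x_scale=.01).x;P,n=pts(p)
    print("tilt",np.degrees(p[3]),"yaw",np.degrees(p[2]),"spot",P[4],"h",p[4],"n",n,"shift",p[7:]);print(res(p).round(1))
E
```

```text
tilt 17.659619204407978 yaw 0.22066881284653886 spot [ 0.6114 -0.0885  0.0816] h 0.00434619427473127 n [-0.3034 -0.0012  0.9529] shift [-0.0003  0.0001  0.      0.0002]
[ 1.   0.4 -0.3 -0.6  0.4 -0.4  0.8 -1.   0.4  0.4  0.3  0.3  0.1 -0.6
 -1.  -0.   0.4 -0.9 -0.2  0.   0.2 -0.5  0.2 -0.2 -0.8 -0.   0.   0.
  0. ]
tilt 17.723250247205137 yaw 0.23157515206238616 spot [ 0.6113 -0.0885  0.0824] h 0.005301665121383953 n [-0.3044 -0.0012  0.9525] shift [-0.4094  0.3272  0.049   0.3398]
[ 0.7  0.5 -0.6 -0.6  0.  -0.3  0.4 -0.9 -0.   0.5 -0.1  0.4  0.1 -0.3
 -1.   0.3  0.5 -0.6 -0.1  0.3  0.3 -0.2  0.2  0.1 -0.3 -0.4  0.3  0.
  0.3]
```

Emit:
{"method": "apply_moves", "body": {
  "targets": [
    {"travel": [37,37,0],"roll": 0,"jaw": 70},
    {"travel": [37,37,0],"roll": 0,"jaw": 70},
    {"travel": [35,35,0],"roll": 0,"jaw": 70},
    {"travel": [35,35,0],"roll": 0,"jaw": 70},
    {"travel": [35,35,0],"roll": 0,"jaw": 70},
    {"travel": [35,35,0],"roll": 0,"jaw": 70},
    {"travel": [35,35,0],"roll": 0,"jaw": 70},
    {"travel": [35,35,0],"roll": 0,"jaw": 70},
    {"travel": [35,35,0],"roll": 0,"jaw": 70},
    {"travel": [35,35,0],"roll": 0,"jaw": 70}
  ]
}}

```text
clock: 1.2
tool_pos: [0.4241, 0.2189, 0.2489]
orientation: [-180.0, -0.0, -15.2]
force: [1.0, 1.7, -0.3]
opening: 0.07
gripper_force: 0.0
```

Emit:
{"method": "apply_moves", "body": {
  "targets": [
    {"travel": [14,18,0],"roll": -7,"jaw": 70},
    {"travel": [0,0,0],"roll": -7,"jaw": 70},
    {"travel": [0,0,0],"roll": -6,"jaw": 70},
    {"travel": [0,0,0],"roll": 0,"jaw": 70}
  ]
}}

```text
clock: 1.6
tool_pos: [0.4324, 0.1993, 0.2486]
orientation: [-180.0, -0.0, 4.8]
force: [-0.6, -0.1, 0.2]
opening: 0.0699
gripper_force: 0.0
```

Emit:
{"method": "apply_moves", "body": {
  "targets": [
    {"travel": [2,4,20],"roll": 0,"jaw": 70},
    {"travel": [0,0,30],"roll": 0,"jaw": 70},
    {"travel": [0,0,30],"roll": 0,"jaw": 70},
    {"travel": [0,0,18],"roll": 0,"jaw": 70},
    {"travel": [0,0,0],"roll": 0,"jaw": 70}
  ]
}}

```text
clock: 2.1
tool_pos: [0.4333, 0.1949, 0.1482]
orientation: [179.8, 0.2, 4.6]
force: [-0.9, -0.3, 1.2]
opening: 0.0702
gripper_force: 0.0
```

```bash
cat > look.py <<'E'
import sys
from h import *
f=lambda im,x,y,w,h:cv2.resize(im[y:y+h,x:x+w],(400,300),interpolation=cv2.INTER_CUBIC)
def look(name,a,b):
    s=ctrl.snapshot("side")[:,:,::-1];t=ctrl.snapshot("top")[:,:,::-1]
    cv2.imwrite(f"pics/{name}_s.png",s);cv2.imwrite(f"pics/{name}_t.png",t)
    cv2.imwrite(f"pics/{name}.png",np.hstack([f(s,*a),f(t,*b)]))
E
python3 -c "
from look import *
look('g1',(330,230,120,90),(150,245,120,90))"
```

```text
(no output)
```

View pics/g1.png

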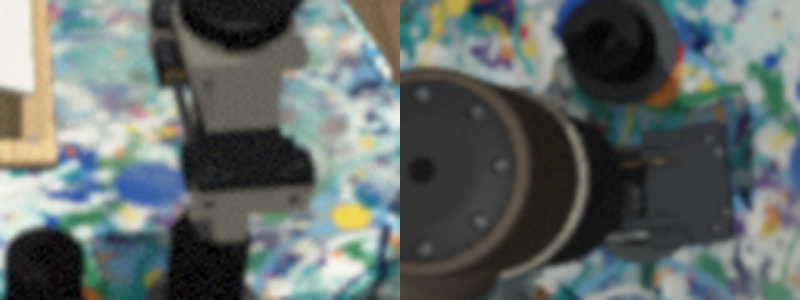

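The side view shows the fingers straddling the handle above the tube, around (395,290). The top view is hidden by the wrist. Closing the fingers now.

Emit:
{"method": "apply_moves", "body": {
  "targets": [
    {"travel": [0,0,0],"roll": 0,"jaw": 15},
    {"travel": [0,0,0],"roll": 0,"jaw": 15},
    {"travel": [0,0,0],"roll": 0,"jaw": 15},
    {"travel": [0,0,0],"roll": 0,"jaw": 15},
    {"travel": [0,0,0],"roll": 0,"jaw": 15},
    {"travel": [0,0,0],"roll": 0,"jaw": 15}
  ]
}}

```text
clock: 2.8
tool_pos: [0.4347, 0.1959, 0.1507]
orientation: [-180.0, -0.0, 4.8]
force: [0.3, -0.1, -0.5]
opening: 0.0274
gripper_force: 0.0
```

Emit:
{"method": "apply_moves", "body": {
  "targets": [
    {"travel": [0,0,0],"roll": 0,"jaw": 15},
    {"travel": [0,0,0],"roll": 0,"jaw": 15},
    {"travel": [0,0,0],"roll": 0,"jaw": 15},
    {"travel": [0,0,0],"roll": 0,"jaw": 15}
  ]
}}

```text
clock: 3.2
tool_pos: [0.4348, 0.1959, 0.1507]
orientation: [180.0, -0.0, 4.8]
force: [-0.3, -0.6, 1.2]
opening: 0.0263
gripper_force: 29.3
```

Emit:
{"method": "apply_moves", "body": {
  "targets": [
    {"travel": [0,0,-5],"roll": 0,"jaw": 15},
    {"travel": [0,0,-15],"roll": 0,"jaw": 15},
    {"travel": [0,0,-15],"roll": 0,"jaw": 15},
    {"travel": [0,0,-10],"roll": 0,"jaw": 15},
    {"travel": [0,0,0],"roll": 0,"jaw": 15},
    {"travel": [0,0,0],"roll": 0,"jaw": 15}
  ]
}}

```text
clock: 3.8
tool_pos: [0.4344, 0.1958, 0.1952]
orientation: [-180.0, 0.0, 4.8]
force: [0.8, 0.7, -2.7]
opening: 0.0266
gripper_force: 29.3
```

Emit:
{"method": "apply_moves", "body": {
  "targets": [
    {"travel": [-3,0,0],"roll": 0,"jaw": 15},
    {"travel": [-3,0,0],"roll": 0,"jaw": 15},
    {"travel": [-3,0,0],"roll": 0,"jaw": 15},
    {"travel": [-3,0,0],"roll": 0,"jaw": 15},
    {"travel": [0,0,0],"roll": 0,"jaw": 15}
  ]
}}

```text
clock: 4.3
tool_pos: [0.4225, 0.1947, 0.1956]
orientation: [180.0, -0.0, 4.8]
force: [4.5, -1.2, -2.5]
opening: 0.0257
gripper_force: 30.0
```

Emit:
{"method": "apply_moves", "body": {
  "targets": [
    {"travel": [-4,0,0],"roll": 0,"jaw": 15},
    {"travel": [-4,0,0],"roll": 0,"jaw": 15},
    {"travel": [-4,0,0],"roll": 0,"jaw": 15},
    {"travel": [-4,0,0],"roll": 0,"jaw": 15},
    {"travel": [-4,0,0],"roll": 0,"jaw": 15},
    {"travel": [-4,0,0],"roll": 0,"jaw": 15},
    {"travel": [0,0,0],"roll": 0,"jaw": 15}
  ]
}}

```text
clock: 5.0
tool_pos: [0.3989, 0.1933, 0.1959]
orientation: [-179.9, -0.1, 4.8]
force: [3.4, 0.2, -1.7]
opening: 0.0262
gripper_force: 30.0
```

```bash
python3 -c "
from look import *
look('g2',(340,200,120,90),(150,245,120,90))
cv2.imwrite('pics/g2z.png',f(cv2.imread('pics/g2_s.png'),345,235,100,75)); print(ctrl.get_obs()['moment'])"
```

```text
[ 0.10910217 -1.36266328 -0.02597761]
```

View pics/g2z.png

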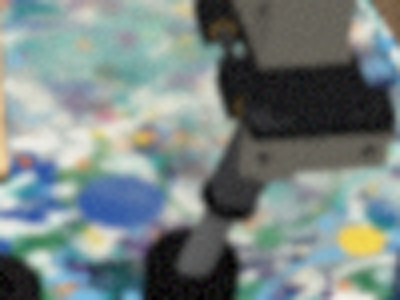

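The side view shows the gauge leaning in the grip, with its tip toward +x. The collar is at about side (404,284) and the stem enters the tube at about (394,301). Lifting it out and squaring the yaw to measure the lean.

Emit:
{"method": "apply_moves", "body": {
  "targets": [
    {"travel": [0,0,-10],"roll": 0,"jaw": 15},
    {"travel": [0,0,-20],"roll": 0,"jaw": 15},
    {"travel": [0,0,-30],"roll": 0,"jaw": 15},
    {"travel": [20,0,-30],"roll": 4.6,"jaw": 15},
    {"travel": [30,30,0],"roll": 0,"jaw": 15},
    {"travel": [30,30,0],"roll": 0,"jaw": 15},
    {"travel": [20,40,0],"roll": 0,"jaw": 15},
    {"travel": [20,40,0],"roll": 0,"jaw": 15},
    {"travel": [0,0,0],"roll": 0,"jaw": 15},
    {"travel": [0,0,0],"roll": 0,"jaw": 15}
  ]
}}

```text
clock: 6.1
tool_pos: [0.5187, 0.0537, 0.2852]
orientation: [180.0, 0.1, -0.0]
force: [0.6, -0.9, -1.9]
opening: 0.0259
gripper_force: 30.0
```

```bash
python3 - <<'E'
from look import *
o=ctrl.get_obs(); P=o['tool_pos'];print(P)
a=np.radians(17.7)
d=np.array([np.sin(a),0,-np.cos(a)]);G=P-[0,0,.003]
for n in C: print(n,proj(n,[G,G+d*.0617,G+d*.1337]).round(1).tolist())
u=proj("side",G+d*.09)[0].astype(int)
s=ctrl.snapshot("side")[:,:,::-1].copy();cv2.imwrite("pics/g3_s.png",s)
x,y=u[0]-40,u[1]-30;print(x,y)
cv2.imwrite("pics/g3.png",cv2.resize(s[y:y+60,x:x+80],(800,600),interpolation=cv2.INTER_CUBIC))
E
```

```text
[0.51866475 0.05367095 0.28523639]
side [[358.4, 201.5], [350.2, 220.9], [341.2, 242.1]]
top [[267.5, 261.1], [270.0, 255.6], [272.6, 249.9]]
306 199
```

View pics/g3.png

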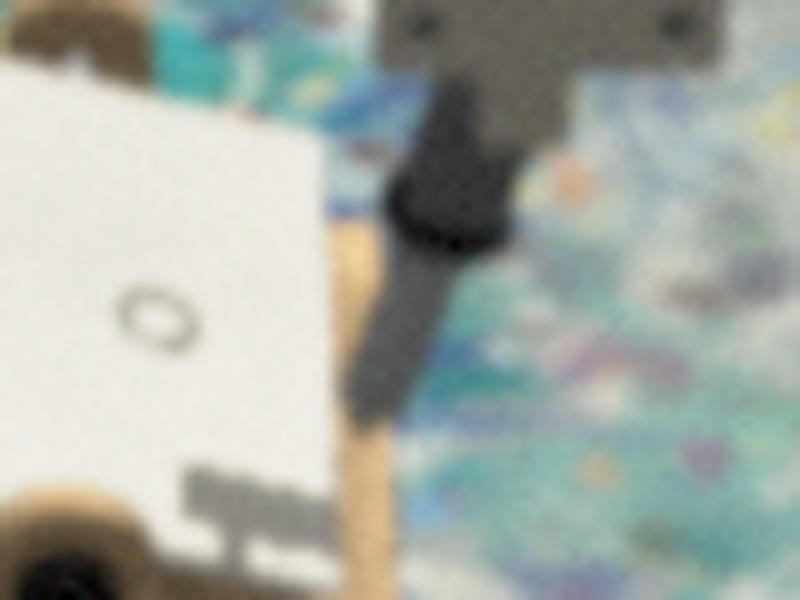

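The gauge leans in the side view, with the collar at about (350.5,222) and the stem end at about (343.5,240). The lean looks short of 17.7°. I'll hover it over the white board, where its edges can be measured cleanly.

Emit:
{"method": "apply_moves", "body": {
  "targets": [
    {"travel": [10,30,0],"roll": 0,"jaw": 15},
    {"travel": [10,40,0],"roll": 0,"jaw": 15},
    {"travel": [10,40,0],"roll": 0,"jaw": 15},
    {"travel": [10,32,10],"roll": 0,"jaw": 15},
    {"travel": [14,0,15],"roll": 0,"jaw": 15},
    {"travel": [0,0,15],"roll": 0,"jaw": 15},
    {"travel": [0,0,0],"roll": 0,"jaw": 15},
    {"travel": [0,0,0],"roll": 0,"jaw": 15}
  ]
}}

```text
clock: 6.95
tool_pos: [0.5733, -0.0859, 0.246]
orientation: [180.0, 0.0, 0.3]
force: [0.1, -0.2, -1.3]
opening: 0.0257
gripper_force: 30.0
```

```bash
python3 - <<'E'
from look import *
o=ctrl.get_obs(); P=o['tool_pos'];print(P)
G=P-[0,0,.003]
for t in(10,14,17.7):
    a=np.radians(t);d=np.array([np.sin(a),0,-np.cos(a)])
    for n in C: print(t,n,proj(n,[G,G+d*.0617,G+d*.1217,G+d*.1337]).round(1).tolist())
s=ctrl.snapshot("side")[:,:,::-1].copy();t=ctrl.snapshot("top")[:,:,::-1].copy();cv2.imwrite("pics/g4_s.png",s);cv2.imwrite("pics/g4_t.png",t)
f2=lambda im,x,y,w,h:cv2.resize(im[y:y+h,x:x+w],(w*8,h*8),interpolation=cv2.INTER_CUBIC)
cv2.imwrite("pics/g4.png",np.hstack([f2(s,285,195,50,70),f2(t,305,185,50,70)]))
E
```

```text
[ 0.57334785 -0.08592036  0.24597756]
10 side [[334.8, 184.3], [330.9, 202.9], [327.4, 219.9], [326.7, 223.2]]
10 top [[333.2, 237.3], [332.3, 236.8], [331.5, 236.4], [331.4, 236.3]]
14 side [[334.8, 184.3], [329.4, 202.6], [324.4, 219.4], [323.5, 222.7]]
14 top [[333.2, 237.3], [332.3, 234.9], [331.5, 232.9], [331.3, 232.5]]
17.7 side [[334.8, 184.3], [328.0, 202.3], [321.8, 218.8], [320.6, 222.1]]
17.7 top [[333.2, 237.3], [332.3, 233.2], [331.5, 229.6], [331.3, 229.0]]
```

View pics/g4.png

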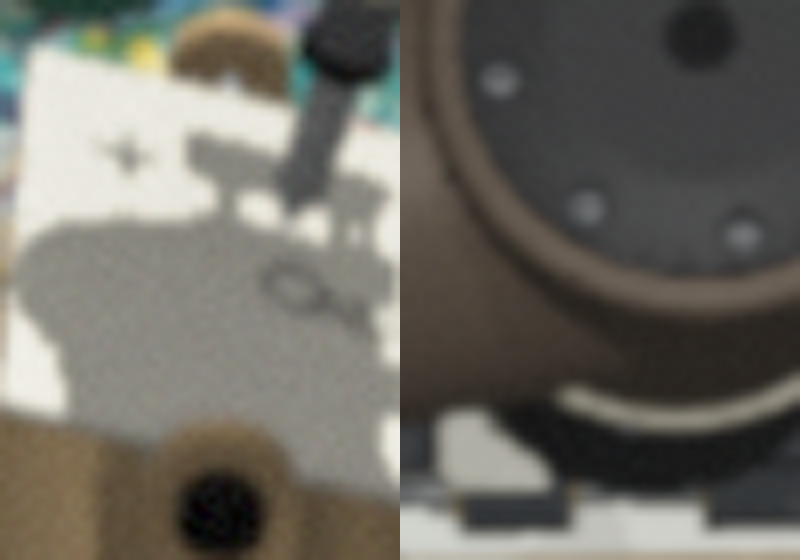

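The side crop shows the stem running from about (328,205) to its end at (323,218.7). The pin tip is at about (321.5,221.5), and the ring lies in shadow at (321.5,231). I'll measure the edges at subpixel.

```bash
python3 - <<'E'
import cv2,numpy as np
g=cv2.imread("pics/g4_s.png",0)
print("cols",list(range(314,336)))
for r in range(202,226): print(r,' '.join('%3d'%v for v in g[r,314:336]))
E
```

```text
cols [314, 315, 316, 317, 318, 319, 320, 321, 322, 323, 324, 325, 326, 327, 328, 329, 330, 331, 332, 333, 334, 335]
202  79  79  80  78  85  88 101 109  86  53  30  27  32  38  39  45  46  45  42  61 104 134
203  91  81  75  77  82  80  92 109 104  79  47  24  19  22  30  34  31  36  45  68 108 139
204 113  91  83  75  84  85  88 113 119  99  71  46  30  20  19  22  31  39  59  92 121 137
205 147 112  90  90  84  83  93 107 120 112  84  67  58  44  39  52  75  89  99 116 131 141
206 185 151 125 114 102  89  95 112 116 104  85  79  75  70  68  95 130 144 138 136 138 145
207 214 199 179 167 147 134 126 124 116 101  89  84  85  80  85 120 160 172 153 147 148 163
208 230 224 221 213 203 195 177 159 128  96  85  84  76  82 100 136 174 171 156 146 157 173
209 230 230 232 229 229 225 212 183 133  96  85  86  79  87 118 153 172 163 148 147 161 172
210 231 232 231 231 231 230 224 184 124  96  89  84  82  94 137 178 183 171 167 169 170 171
211 223 227 229 229 230 231 219 170 119  91  88  85  82 107 161 206 214 205 203 203 196 188
212 189 199 218 226 226 225 204 151 100  86  84  81  86 130 190 
[... 523 characters left out ...]
  80  79  80  95 121 131 135 136 143 147 168 196 223 230
219 160 187 202 202 184 153 112  85  82  86  95 105 125 135 136 133 135 134 149 178 216 229
220 168 210 227 227 220 188 137  96 104 123 135 139 135 132 134 135 134 138 161 198 222 230
221 165 206 223 229 227 207 155 125 146 179 189 182 154 135 135 133 134 147 181 217 228 231
222 150 176 198 215 219 205 175 168 189 215 224 205 163 136 141 148 144 162 204 228 233 234
223 136 144 160 175 184 181 174 181 203 222 227 215 169 142 155 172 157 171 217 232 233 234
224 133 133 135 142 144 147 153 170 184 198 214 203 161 140 160 181 162 175 221 232 232 233
225 132 132 129 133 136 134 135 145 149 160 179 174 147 139 151 162 154 169 210 229 231 231
```

The measured image slope of −0.30 gives a lean of about 14.2°, and the gauge has slid about 6 mm in +x in the pads. I need about 3.5° more. I'll get it by pushing the stem against the outside of the fixed tube at its +x side.

Emit:
{"method": "apply_moves", "body": {
  "targets": [
    {"travel": [0,0,-35],"roll": 0,"jaw": 15},
    {"travel": [-18,-45,0],"roll": 0,"jaw": 15},
    {"travel": [-18,-45,0],"roll": 0,"jaw": 15},
    {"travel": [-18,-45,0],"roll": 0,"jaw": 15},
    {"travel": [-18,-45,0],"roll": 0,"jaw": 15},
    {"travel": [-18,-45,0],"roll": 0,"jaw": 15},
    {"travel": [-10,-40,0],"roll": 0,"jaw": 15},
    {"travel": [0,-17,0],"roll": 0,"jaw": 15},
    {"travel": [0,0,0],"roll": 0,"jaw": 15}
  ]
}}

```text
clock: 7.95
tool_pos: [0.4725, 0.1973, 0.2817]
orientation: [-179.9, -0.1, 0.4]
force: [0.5, -0.5, -1.0]
opening: 0.026
gripper_force: 30.0
```

Emit:
{"method": "apply_moves", "body": {
  "targets": [
    {"travel": [0,1,40],"roll": 0,"jaw": 15},
    {"travel": [0,0,35],"roll": 0,"jaw": 15},
    {"travel": [0,0,12],"roll": 0,"jaw": 15},
    {"travel": [-13,0,0],"roll": 0,"jaw": 15},
    {"travel": [-8,0,0],"roll": 0,"jaw": 15},
    {"travel": [-4,0,0],"roll": 0,"jaw": 15},
    {"travel": [0,0,0],"roll": 0,"jaw": 15}
  ]
}}

```text
clock: 8.65
tool_pos: [0.4478, 0.1941, 0.1952]
orientation: [-179.9, -0.1, 0.2]
force: [-0.7, 0.3, -2.8]
opening: 0.0257
gripper_force: 30.0
```

```bash
python3 - <<'E'
from look import *
F=[];
s=ctrl.snapshot("side")[:,:,::-1].copy();o=ctrl.get_obs();print(o['tool_pos'],o['force'],o['moment'])
cv2.imwrite("pics/g5.png",cv2.resize(s[255:345,340:460],(800,600),interpolation=cv2.INTER_CUBIC))
E
```

```text
[0.44802628 0.19414376 0.19501581] [ 0.04119768 -0.06208684 -1.0091803 ] [-0.04788223  0.0062664  -0.03681524]
```

View pics/g5.png

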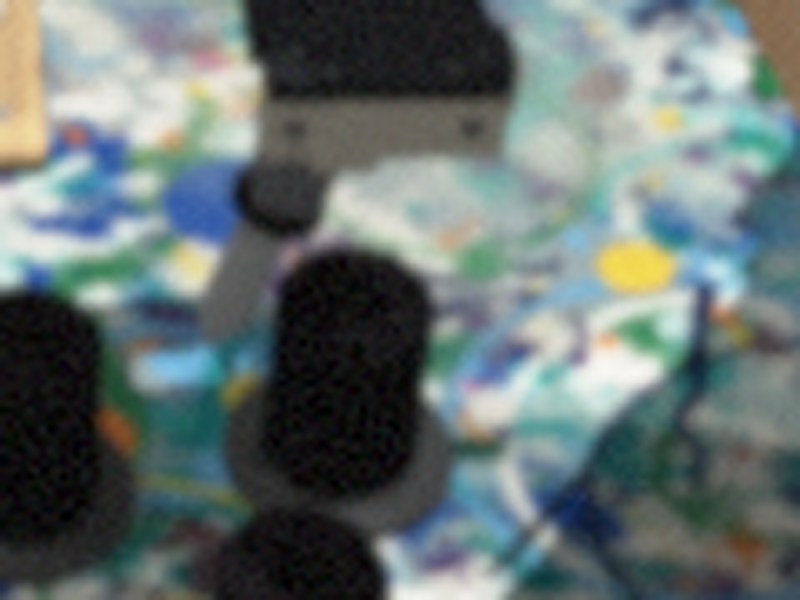

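The side crop shows the stem end at about (372,303), just clear of the tube's left side, which is its +x side, at about (381,300). I'll creep toward it until contact.

Emit:
{"method": "apply_moves", "body": {
  "targets": [
    {"travel": [-3,0,0],"roll": 0,"jaw": 15},
    {"travel": [-3,0,0],"roll": 0,"jaw": 15},
    {"travel": [-2,0,0],"roll": 0,"jaw": 15},
    {"travel": [0,0,0],"roll": 0,"jaw": 15}
  ]
}}

```text
clock: 9.1
tool_pos: [0.4405, 0.194, 0.1941]
orientation: [-180.0, -0.1, 0.2]
force: [4.4, -0.5, -2.9]
opening: 0.026
gripper_force: 30.0
```

```bash
python3 -c "
from plant import ctrl
o=ctrl.get_obs();print(o['tool_pos'],o['force'],o['moment'])"
```

```text
[0.44049407 0.19395005 0.19407184] [ 4.43947829 -0.47650304 -2.87654052] [-0.2544784  -1.84440485 -0.05990156]
```

Emit:
{"method": "apply_moves", "body": {
  "targets": [
    {"travel": [-2,0,0],"roll": 0,"jaw": 15},
    {"travel": [-2,0,0],"roll": 0,"jaw": 15},
    {"travel": [-3,0,0],"roll": 0,"jaw": 15},
    {"travel": [0,0,0],"roll": 0,"jaw": 15},
    {"travel": [10,0,0],"roll": 0,"jaw": 15},
    {"travel": [15,0,-20],"roll": 0,"jaw": 15},
    {"travel": [10,0,-35],"roll": 0,"jaw": 15},
    {"travel": [0,0,-30],"roll": 0,"jaw": 15}
  ]
}}

```text
clock: 9.9
tool_pos: [0.4686, 0.1934, 0.279]
orientation: [179.9, 0.1, 0.1]
force: [0.1, -0.4, -1.7]
opening: 0.0257
gripper_force: 30.0
```

Emit:
{"method": "apply_moves", "body": {
  "targets": [
    {"travel": [20,40,0],"roll": 0,"jaw": 15},
    {"travel": [20,40,0],"roll": 0,"jaw": 15},
    {"travel": [20,40,0],"roll": 0,"jaw": 15},
    {"travel": [20,40,0],"roll": 0,"jaw": 15},
    {"travel": [16,40,0],"roll": 0,"jaw": 15},
    {"travel": [0,40,0],"roll": 0,"jaw": 15},
    {"travel": [0,42,0],"roll": 0,"jaw": 15},
    {"travel": [0,0,30],"roll": 0,"jaw": 15},
    {"travel": [0,0,0],"roll": 0,"jaw": 15},
    {"travel": [0,0,0],"roll": 0,"jaw": 15}
  ]
}}

```text
clock: 10.9
tool_pos: [0.5642, -0.0882, 0.248]
orientation: [180.0, 0.2, 0.2]
force: [0.4, 0.6, -1.6]
opening: 0.0262
gripper_force: 30.0
```

```bash
python3 - <<'E'
from look import *
P=ctrl.get_obs()['tool_pos'];s=np.mean([ctrl.snapshot("side")[:,:,::-1].astype(float) for _ in range(4)],0);cv2.imwrite("pics/g6_s.png",s)
g=s.mean(2);print(P);G=P-[0,0,.003]
for t in(14,17.7,21):
    a=np.radians(t);d=np.array([np.sin(a),0,-np.cos(a)]);q=proj("side",[G,G+d*.0617,G+d*.1217,G+d*.1337]);print(t,q.round(1).tolist(),(q[3]-q[1])[0]/(q[3]-q[1])[1])
x=int(q[2][0]);y=int(q[2][1])
print("cols",x-12)
for r in range(y-18,y+8): print(r,' '.join('%3d'%v for v in g[r,x-12:x+15]))
E
```

```text
[ 0.56419517 -0.08817972  0.24798355]
14 [[338.2, 183.2], [332.7, 201.5], [327.6, 218.4], [326.7, 221.6]] -0.3004429914114217
17.7 [[338.2, 183.2], [331.3, 201.2], [325.0, 217.8], [323.8, 221.0]] -0.38201578379945245
21 [[338.2, 183.2], [330.1, 200.9], [322.7, 217.2], [321.2, 220.3]] -0.45750625880237406
cols 310
199 116 103  98  98 102 105 111 123 137 150 162 169 160 128  77  34  36  45  49  50  51  49  51  51  54  75 109
200  90  84  82  82  84  87  88  95 106 123 141 156 159 138  94  47  28  34  39  42  49  48  49  50  55  80 116
201  80  77  79  80  77  79  79  78  86  97 119 136 144 138 109  65  29  23  29  32  33  40  41  40  49  84 124
202  77  76  77  78  77  74  76  77  77  83 100 121 134 136 117  82  46  31  24  23  19  23  30  34  53  94 134
203  75  77  82  90  85  79  76  75  77  80  90 112 131 134 119  87  64  58  45  33  32  36  43  51  75 110 139
204  95  89 104 123 112  91  78  76  78  78  88 110 128 130 114  92  80  73  65  62  67  82  86  86 102 123 138
205 144 134 143 159 147 110  85  81  78  77  86 109 126 122 107  91  84  81  78  79 100 124 128 120 123 131 139
2
[... 1544 characters left out ...]
34 134 134 142 162 189
220 227 225 220 203 166 136 136 165 206 211 184 162 165 173 165 157 157 151 138 133 132 132 133 134 135 151 179
221 223 216 194 172 146 130 134 170 212 223 214 207 210 213 206 200 199 190 165 141 134 133 133 133 141 166 202
222 202 194 166 144 133 129 134 163 202 217 216 217 223 225 224 223 224 220 194 155 140 146 141 138 153 191 221
223 165 163 141 132 129 129 132 146 171 181 186 196 211 219 220 223 228 228 209 167 151 164 155 143 166 209 228
224 138 139 132 128 130 129 131 133 142 144 146 160 175 184 185 198 216 221 205 164 155 173 163 146 171 218 231[ WARN:0@2.301] global loadsave.cpp:1063 imwrite_ Unsupported depth image for selected encoder is fallbacked to CV_8U.
```

```bash
cat > fit.py <<'E'
from h import *
from scipy.ndimage import map_coordinates
from scipy.optimize import minimize
th=np.linspace(0,2*np.pi,48,endpoint=False)
def cyl(r,z0,z1):return np.vstack([np.c_[r*np.cos(th),r*np.sin(th),0*th+z] for z in(z0,z1)])
def outline(P,keep):
    h=cv2.convexHull(P.astype(np.float32)).reshape(-1,2);h=np.vstack([h,h[:1]]);s=np.r_[0,np.cumsum(np.hypot(*np.diff(h,axis=0).T))]
    t=np.arange(0,s[-1],.25);q=np.c_[np.interp(t,s,h[:,0]),np.interp(t,s,h[:,1])]
    d=np.roll(q,-1,0)-np.roll(q,1,0);n=np.c_[d[:,1],-d[:,0]]/np.hypot(*d.T)[:,None]
    n*=np.sign(((q-q.mean(0))*n).sum(1))[:,None];k=keep(q);return q[k],n[k]
def score(p,g,G,board=False):
    t,dx,dz=p[0]/57.2958,p[1]/1e3,p[2]/1e3   # lean deg; shift across the pads, along the gauge axis, mm
    a=np.array([-np.sin(t),0,np.cos(t)]);R=np.c_[[np.cos(t),0,np.sin(t)],[0,1,0],a]
    W=lambda L:proj("side",G+(L+[dx,0,dz-.0617])@R.T)
    ax=W(np.array([[0,0,0],[0,0,-.06],[0,0,.006]]));s=0;N=0
    below=lambda lo,hi:(lambda q:((q-ax[0])@(ax[1]-ax[0])/((ax[1]-ax[0])@(ax[1]-ax[0]))>lo)&((q-ax[0])@(ax[1]-ax[0])/((ax[1]-ax[0])@(ax[1]-ax[0]))<hi))
    for L,k in((cyl(.010,-.06,0),below(.30,2)),(cyl(.004,-.07,-.061),below(1.08,2)),(cyl(.018,0,.006),below(-.05,2))):
        q,n=outline(W(L),k)
        o,i=[map_coordinates(g,[(q+m*n)[:,1],(q+m*n)[:,0]],order=1) for m in(.8,-.8)]
        s+=(o-i).sum();N+=len(q)
    return -s/N
def fit(f,P):
    g=cv2.imread(f,0).astype(float);G=np.array(P)-[0,0,.003];best=None
    for t in np.arange(10,23,1.5):
        for dx in(0,5,10):
            r=minimize(score,[t,dx,3],args=(g,G),method="Nelder-Mead",options=dict(initial_simplex=[[t,dx,3],[t+2,dx,3],[t,dx+3,3],[t,dx,6]]))
            if best is None or r.fun<best.fun:best=r
    x=best.x
    print(f,"lean,dx,dz",x.round(2),best.fun.round(2));
    for t in np.arange(-4,5,1)+x[0]:
        r=minimize(lambda v:score([t,*v],g,G),x[1:]-(t-x[0])*np.array([1.5,0]),method="Nelder-Mead");print("  %.1f %.2f"%(t,r.fun),r.x.round(1),end=";")
    print();return x
E
python3 -c "
from fit import *
fit('pics/g4_s.png',[.5733,-.0859,.246]);fit('pics/g6_s.png',[.5642,-.0882,.248])"
```

```text
pics/g4_s.png lean,dx,dz [16.71  2.5   2.92] -55.18
  12.7 -50.45 [9.3 3.1];  13.7 -52.39 [7.6 3.1];  14.7 -53.94 [5.8 3.1];  15.7 -54.96 [4.1 3.1];  16.7 -55.18 [2.5 2.9];  17.7 -54.81 [1.  2.7];  18.7 -53.76 [-0.6  2.3];  19.7 -52.04 [-2.3  2. ];  20.7 -49.83 [-4.   1.8];
pics/g6_s.png lean,dx,dz [19.56  4.92  1.52] -51.23
  15.6 -47.09 [11.5  2.3];  16.6 -48.85 [9.9 2.1];  17.6 -50.24 [8.3 1.9];  18.6 -50.96 [6.6 1.7];  19.6 -51.23 [4.9 1.5];  20.6 -50.78 [3.3 1.4];  21.6 -50.00 [1.6 1.1];  22.6 -48.75 [-0.1  1.1];  23.6 -47.11 [-1.9  0.7];
```

The fit gives a lean of about 16.7° before the push and 19.6° now, but lean and shift trade off against each other over the shaded board. I'll view the gauge against the plain grey wall for a clean angle.

Emit:
{"method": "apply_moves", "body": {
  "targets": [
    {"travel": [-15,0,-35],"roll": 0,"jaw": 15},
    {"travel": [-30,-10,-35],"roll": 0,"jaw": 15},
    {"travel": [-30,-25,-30],"roll": 0,"jaw": 15},
    {"travel": [-30,-25,-20],"roll": 0,"jaw": 15},
    {"travel": [-20,-20,-10],"roll": 0,"jaw": 15},
    {"travel": [0,0,0],"roll": 0,"jaw": 15},
    {"travel": [0,0,0],"roll": 0,"jaw": 15}
  ]
}}

```text
clock: 11.8
tool_pos: [0.4391, -0.0075, 0.3799]
orientation: [-179.9, -0.2, 0.3]
force: [0.9, 0.2, -2.2]
opening: 0.0259
gripper_force: 30.0
```

```bash
python3 - <<'E'
from look import *
o=ctrl.get_obs();P=o['tool_pos'];s=np.mean([ctrl.snapshot("side")[:,:,::-1].astype(float) for _ in range(8)],0);cv2.imwrite("pics/g7_s.png",s.round().astype(np.uint8))
np.save("g7.npy",s);print(P,o['orientation']);G=P-[0,0,.003];a=np.radians(17.7);d=np.array([np.sin(a),0,-np.cos(a)]);print(proj("side",[G,G+d*.0617,G+d*.1337]))
u=proj("side",G+d*.07)[0].astype(int);x,y=u[0]-32,u[1]-24;print(x,y)
c=np.clip((s[y:y+48,x:x+64]*1.4),0,255).astype(np.uint8)
cv2.imwrite("pics/g7.png",cv2.resize(c,(768,576),interpolation=cv2.INTER_CUBIC))
E
```

```text
[ 0.43913354 -0.0075035   0.37986493] [-1.79926428e+02 -1.58357811e-01  3.35961479e-01]
[[391.31412781 154.21282255]
 [381.96999225 175.28307756]
 [371.76852013 198.28655579]]
348 154
```

View pics/g7.png

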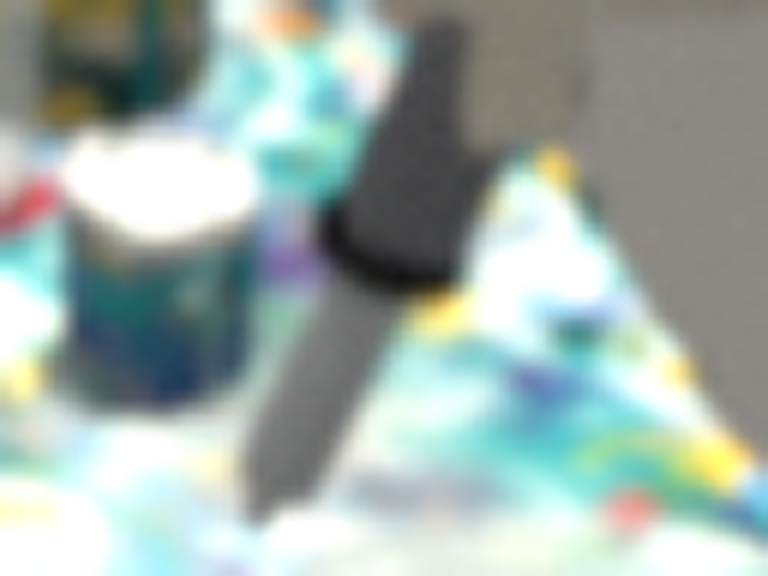

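The side crop shows the gauge cleanly against a bright background. The collar is at about (381,175), the stem end at about (371,196), and the stem's image slope is about −0.48. Fitting now.

```bash
cat >> fit.py <<'E'
def axis(t):t=np.radians(t);return np.array([-np.sin(t),0,np.cos(t)])
E
python3 - <<'E'
from fit import *
P=[.43913,-.0075,.37986]
x=fit('pics/g7_s.png',P)
G=np.array(P)-[0,0,.003];g=cv2.imread('pics/g7_s.png',0).astype(float)
for t in(14,16,17.7,19,20,22):
    q=proj("side",[G-axis(t)*.0617,G-axis(t)*.1217]);print(t,((q[1]-q[0])[0]/(q[1]-q[0])[1]).round(3))
# stem edges: steepest horizontal gradient per row
gb=cv2.GaussianBlur(g,(3,3),0)
def edge(r0,r1,c0,sl,sign,w=2.5):
    pts=[]
    for r in range(r0,r1):
        c=np.arange(c0+sl*(r-r0)-w,c0+sl*(r-r0)+w+.01,.1);v=map_coordinates(g,[0*c+r,c],order=3);d=np.clip(sign*np.gradient(v),0,None);k=np.argmax(d);m=np.abs(c-c[k])<1.2;pts.append((r,(c*d)[m].sum()/d[m].sum()))
    pts=np.array(pts);f=np.polyfit(pts[:,0],pts[:,1],1);e=pts[:,1]-np.polyval(f,pts[:,0]);ok=abs(e)<.35;f=np.polyfit(pts[ok,0],pts[ok,1],1);print("slope",f[0].round(3),"n",ok.sum(),"of",len(ok),"rms",e[ok].std().round(2),np.polyval(f,[r0,r1]).round(2))
edge(180,192,348+310/12,-.48,-1);edge(181,194,348+395/12,-.48,1);edge(159,170,348+410/12,-.42,-1)
E
```

```text
pics/g7_s.png lean,dx,dz [19.85  3.6   0.86] -44.43
  15.9 -39.80 [10.6  1.3];  16.9 -41.88 [8.8 1.3];  17.9 -43.19 [7.1 1.1];  18.9 -44.12 [5.4 1. ];  19.9 -44.43 [3.6 0.9];  20.9 -44.07 [1.9 0.7];  21.9 -43.23 [0.2 0.5];  22.9 -41.71 [-1.5  0.4];  23.9 -39.60 [-3.2  0.4];
14 -0.365
16 -0.407
17.7 -0.443
19 -0.472
20 -0.494
22 -0.538
slope -0.515 n 12 of 12 rms 0.11 [373.3  367.11]
slope -0.52 n 13 of 13 rms 0.13 [380.94 374.18]
slope -0.45 n 11 of 11 rms 0.12 [380.86 375.9 ]
```

Stem slopes and the fit agree on a lean of about 20°, which is 2.2° too much. I'll turn the tool so the tip leans toward +y and nudge the stem's other side against the tube's −y face.

Emit:
{"method": "apply_moves", "body": {
  "targets": [
    {"travel": [0,0,9],"roll": -8.5,"jaw": 15},
    {"travel": [0,0,9],"roll": -8.5,"jaw": 15},
    {"travel": [0,0,9],"roll": -8.5,"jaw": 15},
    {"travel": [0,0,9],"roll": -8.5,"jaw": 15},
    {"travel": [0,0,9],"roll": -8.5,"jaw": 15},
    {"travel": [0,0,9],"roll": -8.5,"jaw": 15},
    {"travel": [0,0,9],"roll": -8.5,"jaw": 15},
    {"travel": [0,0,9],"roll": -8.5,"jaw": 15},
    {"travel": [0,0,9],"roll": -8.5,"jaw": 15},
    {"travel": [0,0,9],"roll": -8.5,"jaw": 15}
  ]
}}

```text
clock: 13.2
tool_pos: [0.4395, -0.0087, 0.288]
orientation: [-180.0, 0.0, 85.5]
force: [-1.3, 0.3, -2.6]
opening: 0.026
gripper_force: 30.0
```

Emit:
{"method": "apply_moves", "body": {
  "targets": [
    {"travel": [0,0,0],"roll": -4.5,"jaw": 15},
    {"travel": [40,-4,0],"roll": 0,"jaw": 15},
    {"travel": [40,0,20],"roll": 0,"jaw": 15},
    {"travel": [14,0,35],"roll": 0,"jaw": 15},
    {"travel": [0,0,35],"roll": 0,"jaw": 15},
    {"travel": [0,0,11],"roll": 0,"jaw": 15},
    {"travel": [5,0,0],"roll": 0,"jaw": 15},
    {"travel": [5,0,0],"roll": 0,"jaw": 15},
    {"travel": [0,0,0],"roll": 0,"jaw": 15}
  ]
}}

```text
clock: 14.1
tool_pos: [0.4372, 0.0965, 0.1893]
orientation: [179.8, -0.1, 89.7]
force: [-0.0, -0.2, -0.8]
opening: 0.0259
gripper_force: 30.0
```

```bash
python3 -c "
from plant import ctrl
o=ctrl.get_obs();print(o['tool_pos'],o['orientation'],o['force'],o['moment'])"
```

```text
[0.43724033 0.09652344 0.18929621] [ 1.79844753e+02 -8.07756696e-02  8.96793084e+01] [-0.04545884 -0.23954293 -0.77521026] [-0.12154433 -0.12283337  0.04011302]
```

Emit:
{"method": "apply_moves", "body": {
  "targets": [
    {"travel": [5,-2,2],"roll": 0,"jaw": 15},
    {"travel": [4,0,0],"roll": 0,"jaw": 15},
    {"travel": [2,0,0],"roll": 0,"jaw": 15},
    {"travel": [0,0,0],"roll": 0,"jaw": 15}
  ]
}}

```text
clock: 14.5
tool_pos: [0.4341, 0.107, 0.1858]
orientation: [180.0, -0.0, 89.7]
force: [0.1, 0.5, -1.5]
opening: 0.0258
gripper_force: 30.0
```

Emit:
{"method": "apply_moves", "body": {
  "targets": [
    {"travel": [2,0,0],"roll": 0,"jaw": 15},
    {"travel": [0,0,0],"roll": 0,"jaw": 15}
  ]
}}

```text
clock: 14.7
tool_pos: [0.4341, 0.1088, 0.1856]
orientation: [180.0, -0.0, 89.7]
force: [0.3, 0.1, -1.5]
opening: 0.0257
gripper_force: 30.0
```

```bash
python3 -c "
from plant import ctrl
o=ctrl.get_obs();print(o['tool_pos'],o['orientation'],o['force'],o['moment'])"
```

```text
[0.43406869 0.10877616 0.18558052] [ 1.79997626e+02 -1.19638102e-03  8.96734379e+01] [ 0.27246074  0.14143365 -1.48615067] [-0.12810764 -0.13094711 -0.00381694]
```

No contact yet, as expected (predicted at about y=0.112).

Emit:
{"method": "apply_moves", "body": {
  "targets": [
    {"travel": [1.5,0,0],"roll": 0,"jaw": 15},
    {"travel": [0,0,0],"roll": 0,"jaw": 15}
  ]
}}

```text
clock: 14.9
tool_pos: [0.4341, 0.1102, 0.1855]
orientation: [-180.0, 0.0, 89.7]
force: [0.1, 0.3, -1.2]
opening: 0.0258
gripper_force: 30.0
```

Emit:
{"method": "apply_moves", "body": {
  "targets": [
    {"travel": [1.5,0,0],"roll": 0,"jaw": 15},
    {"travel": [0,0,0],"roll": 0,"jaw": 15}
  ]
}}

```text
clock: 15.1
tool_pos: [0.4341, 0.1118, 0.1856]
orientation: [180.0, -0.0, 89.7]
force: [-0.0, -1.0, -2.0]
opening: 0.0257
gripper_force: 30.0
```

Emit:
{"method": "apply_moves", "body": {
  "targets": [
    {"travel": [1.5,0,0],"roll": 0,"jaw": 15},
    {"travel": [0,0,0],"roll": 0,"jaw": 15}
  ]
}}

```text
clock: 15.3
tool_pos: [0.4341, 0.1133, 0.1856]
orientation: [180.0, -0.0, 89.7]
force: [-0.8, 0.0, -1.1]
opening: 0.0258
gripper_force: 30.0
```

Emit:
{"method": "apply_moves", "body": {
  "targets": [
    {"travel": [1.5,0,0],"roll": 0,"jaw": 15},
    {"travel": [0,0,0],"roll": 0,"jaw": 15}
  ]
}}

```text
clock: 15.5
tool_pos: [0.434, 0.1144, 0.1855]
orientation: [-180.0, 0.0, 89.7]
force: [0.0, -1.5, -1.9]
opening: 0.0257
gripper_force: 30.0
```

Emit:
{"method": "apply_moves", "body": {
  "targets": [
    {"travel": [1.5,0,0],"roll": 0,"jaw": 15},
    {"travel": [0,0,0],"roll": 0,"jaw": 15}
  ]
}}

```text
clock: 15.7
tool_pos: [0.434, 0.1154, 0.1857]
orientation: [-180.0, 0.1, 89.7]
force: [0.3, -6.0, -0.4]
opening: 0.0258
gripper_force: 30.0
```

```bash
python3 -c "
from plant import ctrl
o=ctrl.get_obs();print(o['tool_pos'],o['orientation'],o['force'],o['moment'])"
```

```text
[0.43395445 0.11544016 0.18568369] [-1.79977769e+02  9.28189134e-02  8.96815547e+01] [ 0.31112896 -6.01212212 -0.37387148] [-2.44476967 -0.29829112  0.01015991]
```

Emit:
{"method": "apply_moves", "body": {
  "targets": [
    {"travel": [1.5,0,0],"roll": 0,"jaw": 15},
    {"travel": [1.5,0,0],"roll": 0,"jaw": 15},
    {"travel": [1,0,0],"roll": 0,"jaw": 15},
    {"travel": [0,0,0],"roll": 0,"jaw": 15},
    {"travel": [-15,0,0],"roll": 0,"jaw": 15},
    {"travel": [-20,0,-30],"roll": 4.5,"jaw": 15},
    {"travel": [-30,0,-30],"roll": 8.5,"jaw": 15},
    {"travel": [0,0,-30],"roll": 8.5,"jaw": 15},
    {"travel": [0,0,-30],"roll": 8.5,"jaw": 15},
    {"travel": [0,0,-30],"roll": 8.5,"jaw": 15}
  ]
}}

```text
clock: 16.7
tool_pos: [0.431, 0.0546, 0.3368]
orientation: [-180.0, -0.1, 50.8]
force: [0.9, -0.5, -2.9]
opening: 0.026
gripper_force: 30.0
```

Emit:
{"method": "apply_moves", "body": {
  "targets": [
    {"travel": [0,0,-30],"roll": 8.5,"jaw": 15},
    {"travel": [0,0,-13],"roll": 8.5,"jaw": 15},
    {"travel": [0,0,0],"roll": 8.5,"jaw": 15},
    {"travel": [0,0,0],"roll": 8.5,"jaw": 15},
    {"travel": [0,0,0],"roll": 8.5,"jaw": 15},
    {"travel": [0,0,0],"roll": 8.5,"jaw": 15},
    {"travel": [0,30,0],"roll": 0,"jaw": 15},
    {"travel": [0,0,0],"roll": 0,"jaw": 15}
  ]
}}

```text
clock: 17.5
tool_pos: [0.431, 0.0235, 0.3785]
orientation: [-180.0, -0.0, 0.1]
force: [0.4, 0.4, -2.6]
opening: 0.026
gripper_force: 30.0
```

Emit:
{"method": "apply_moves", "body": {
  "targets": [
    {"travel": [8,31,-1.5],"roll": 0,"jaw": 15},
    {"travel": [0,0,0],"roll": 0,"jaw": 15},
    {"travel": [0,0,0],"roll": 0,"jaw": 15}
  ]
}}

```text
clock: 17.8
tool_pos: [0.4395, -0.0062, 0.3798]
orientation: [-180.0, 0.0, 0.1]
force: [0.2, 0.2, -1.9]
opening: 0.0256
gripper_force: 30.0
```

```bash
python3 - <<'E'
from fit import *
o=ctrl.get_obs();P=o['tool_pos'];s=np.mean([ctrl.snapshot("side")[:,:,::-1].astype(float) for _ in range(8)],0);cv2.imwrite("pics/g8_s.png",s.round().astype(np.uint8));print(P,o['orientation'])
x=fit('pics/g8_s.png',P);g=cv2.imread('pics/g8_s.png',0).astype(float)
def edge(g,r0,r1,c0,sl,sign,w=2.5):
    pts=[]
    for r in range(r0,r1):
        c=np.arange(c0+sl*(r-r0)-w,c0+sl*(r-r0)+w+.01,.1);v=map_coordinates(g,[0*c+r,c],order=3);d=np.clip(sign*np.gradient(v),0,None);k=np.argmax(d);m=np.abs(c-c[k])<1.2;pts.append((r,(c*d)[m].sum()/d[m].sum()))
    pts=np.array(pts);f=np.polyfit(pts[:,0],pts[:,1],1);e=pts[:,1]-np.polyval(f,pts[:,0]);ok=abs(e)<.35;f=np.polyfit(pts[ok,0],pts[ok,1],1);print("slope",f[0].round(3),"n",ok.sum(),"of",len(ok),"rms",e[ok].std().round(2),np.polyval(f,[r0,r1]).round(2))
edge(g,180,192,348+318/12,-.46,-1);edge(g,181,194,348+403/12,-.46,1);edge(g,159,170,348+412/12,-.42,-1)
# synthetic check of the estimators: render the gauge on white at known lean
for t in(17,18,19,20):
    G=np.array(P)-[0,0,.003];a=axis(t);R=np.c_[[np.cos(np.radians(t)),0,np.sin(np.radians(t))],[0,1,0],a]
    im=np.full((480*8,640*8),200,np.uint8)
    for L,v in((cyl(.004,-.07,-.06),85),(cyl(.010,-.06,0),85),(cyl(.018,0,.006),30)):
        q=proj("side",G+(L+[.004,0,-.0617])@R.T);cv2.fillConvexPoly(im,cv2.convexHull(((q+.5)*8-.5).round().astype(np.int32)),v)
    im=cv2.GaussianBlur(cv2.resize(im,(640,480),interpolation=cv2.INTER_AREA),(0,0),.8).astype(float)
    print("synthetic",t);edge(im,180,192,348+318/12,-.46,-1);edge(im,181,194,348+403/12,-.46,1)
E
```

```text
[ 0.43945198 -0.00615557  0.37983695] [-1.79955593e+02  3.81685801e-03  7.89048394e-02]
pics/g8_s.png lean,dx,dz [17.43  3.65  1.91] -46.34
  13.4 -41.55 [10.5  2.3];  14.4 -43.54 [8.8 2.1];  15.4 -45.24 [7. 2.];  16.4 -46.25 [5.5 1.8];  17.4 -46.34 [3.7 1.9];  18.4 -45.97 [2.  1.9];  19.4 -45.05 [0.2 1.6];  20.4 -43.38 [-1.3  1.7];  21.4 -41.16 [-2.9  1.8];
slope -0.442 n 11 of 12 rms 0.15 [374.63 369.33]
slope -0.439 n 13 of 13 rms 0.13 [382.18 376.47]
slope -0.451 n 10 of 11 rms 0.18 [381.69 376.74]
synthetic 17
slope -0.42 n 12 of 12 rms 0.06 [374.27 369.23]
slope -0.434 n 13 of 13 rms 0.05 [382.66 377.02]
synthetic 18
slope -0.441 n 12 of 12 rms 0.05 [373.67 368.38]
slope -0.453 n 13 of 13 rms 0.05 [382.15 376.26]
synthetic 19
slope -0.466 n 12 of 12 rms 0.04 [373.13 367.53]
slope -0.478 n 13 of 13 rms 0.05 [381.52 375.31]
synthetic 20
slope -0.47 n 12 of 12 rms 0.02 [372.69 367.05]
slope -0.498 n 13 of 13 rms 0.03 [381.05 374.58]
```

The lean is now 17.4–17.7°, matching the board's 17.7°. Moving to hover about 25 mm off the ring along the normal.

Emit:
{"method": "apply_moves", "body": {
  "targets": [
    {"travel": [30,20,10],"roll": 0,"jaw": 15},
    {"travel": [30,20,20],"roll": 0,"jaw": 15},
    {"travel": [30,20,30],"roll": 0,"jaw": 15},
    {"travel": [31,22,35],"roll": 0,"jaw": 15},
    {"travel": [0,0,35],"roll": 0,"jaw": 15},
    {"travel": [0,0,16],"roll": 0,"jaw": 15},
    {"travel": [0,0,0],"roll": 0,"jaw": 15},
    {"travel": [0,0,0],"roll": 0,"jaw": 15}
  ]
}}

```text
clock: 19.0
tool_pos: [0.5603, -0.0865, 0.2358]
orientation: [180.0, -0.0, 0.2]
force: [-0.5, -0.9, -0.9]
opening: 0.0255
gripper_force: 30.0
```

```bash
cat > chk.py <<'E'
from fit import *
def chk(k):
    o=[];ims=[]
    for _ in range(k): ims.append(ctrl.snapshot("side")[:,:,::-1].astype(float));o.append(ctrl.get_obs())
    P=np.mean([q['tool_pos'] for q in o],0);F=np.mean([q['force'] for q in o],0);M=np.mean([q['moment'] for q in o],0)
    s=np.mean(ims,0).round().astype(np.uint8);T=P+[.0433,0,-.1275]
    n=np.array([-.3040,-.0012,.9527]);S=np.array([.6113,-.0885,.082])
    d=T-S;print(o[-1]['clock'],"P",P.round(4),o[-1]['orientation'].round(2),"F",F.round(2),"F.n",(F@n).round(2),"M",M.round(2),"| tip-spot mm: normal",(d@n*1e3).round(1),"slope",(1e3*(d[0]*.9527+d[2]*.304)).round(1),"y",(d[1]*1e3).round(1),"pix tip",proj("side",T).round(1),"spot",proj("side",S).round(1));return s,P
E
python3 - <<'E'
from chk import *
s,P=chk(6);cv2.imwrite("pics/g9_s.png",s)
fit("pics/g9_s.png",P)
cv2.imwrite("pics/g9.png",cv2.resize(s[195:255,285:365],(800,600),interpolation=cv2.INTER_CUBIC))
E
```

```text
19.3 P [ 0.5605 -0.0864  0.2368] [-1.7998e+02 -1.2000e-01  1.9000e-01] F [-0.26  0.18 -2.12] F.n -1.94 M [-0.03  0.03 -0.  ] | tip-spot mm: normal 28.3 slope 1.1 y 2.1 pix tip [[324.2 223.7]] spot [[321.7 230.7]]
pics/g9_s.png lean,dx,dz [17.53  4.03  2.74] -56.55
  13.5 -51.61 [10.6  4. ];  14.5 -53.55 [9.  3.7];  15.5 -54.99 [7.4 3.2];  16.5 -56.10 [5.8 2.9];  17.5 -56.55 [4.  2.7];  18.5 -56.10 [2.4 2.9];  19.5 -54.98 [0.8 2.8];  20.5 -53.17 [-0.8  2.7];  21.5 -50.66 [-2.5  2.6];
```

View pics/g9.png

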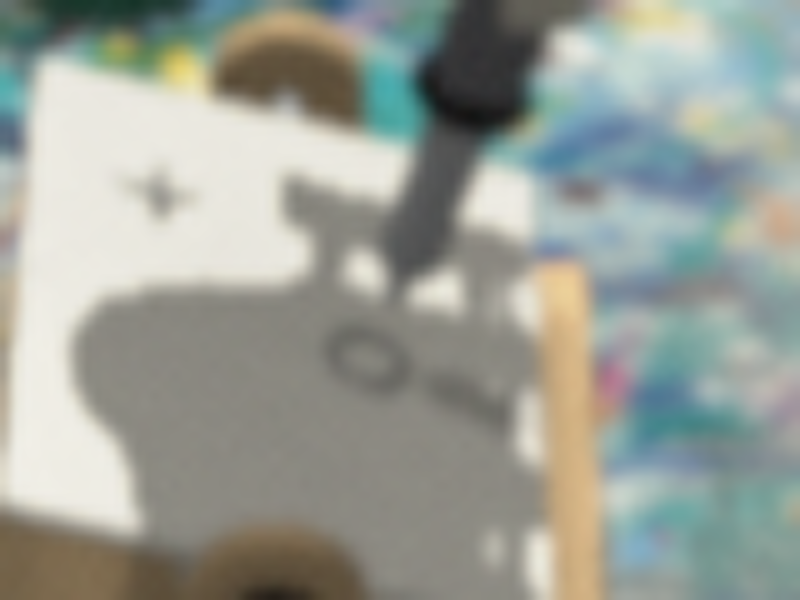

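The side crop shows the pin tip at about (324.5,224.5) above the ring, which is centred at (321.7,231). The lean is 17.5°. Advancing along the board's normal.

Emit:
{"method": "apply_moves", "body": {
  "targets": [
    {"travel": [2.5,2,11],"roll": 0,"jaw": 15},
    {"travel": [3,0,10],"roll": 0,"jaw": 15},
    {"travel": [0,0,0],"roll": 0,"jaw": 15},
    {"travel": [0,0,0],"roll": 0,"jaw": 15}
  ]
}}

```text
clock: 19.7
tool_pos: [0.5651, -0.0888, 0.2134]
orientation: [180.0, 0.1, 0.2]
force: [-0.6, -0.5, -1.9]
opening: 0.0257
gripper_force: 30.0
```

```bash
python3 -c "
from chk import *
s,P=chk(4)"
```

```text
19.9 P [ 0.5654 -0.0887  0.2142] [ 1.8e+02 -2.0e-02  1.7e-01] F [-0.19  0.22 -1.92] F.n -1.77 M [-0.05  0.04  0.01] | tip-spot mm: normal 5.3 slope -1.0 y -0.2 pix tip [[322.6 229.4]] spot [[321.7 230.7]]
```

Emit:
{"method": "apply_moves", "body": {
  "targets": [
    {"travel": [1.6,0,2.6],"roll": 0,"jaw": 15},
    {"travel": [0.9,0,2.9],"roll": 0,"jaw": 15},
    {"travel": [0.6,0,1.9],"roll": 0,"jaw": 15},
    {"travel": [0,0,0],"roll": 0,"jaw": 15}
  ]
}}

```text
clock: 20.3
tool_pos: [0.5688, -0.0886, 0.2069]
orientation: [180.0, -0.0, 0.2]
force: [-0.0, -0.3, 0.5]
opening: 0.0262
gripper_force: 30.0
```

```bash
python3 -c "
from chk import *
s,P=chk(8)"
```

```text
20.7 P [ 0.5687 -0.0886  0.2071] [ 1.8e+02 -4.0e-02  1.7e-01] F [0.14 0.44 1.38] F.n 1.27 M [ 0.04 -0.23  0.  ] | tip-spot mm: normal -2.5 slope -0.1 y -0.1 pix tip [[321.5 231.3]] spot [[321.7 230.7]]
```

Emit:
{"method": "apply_moves", "body": {
  "targets": [
    {"travel": [0.2,0,0.7],"roll": 0,"jaw": 15},
    {"travel": [0,0,0],"roll": 0,"jaw": 15}
  ]
}}

```text
clock: 20.9
tool_pos: [0.5688, -0.0886, 0.2062]
orientation: [180.0, -0.0, 0.2]
force: [0.7, -0.2, 2.7]
opening: 0.0258
gripper_force: 30.0
```

```bash
python3 - <<'E'
from chk import *
s,P=chk(24);cv2.imwrite("pics/g10_s.png",s);fit("pics/g10_s.png",P)
cv2.imwrite("pics/g10.png",cv2.resize(s[200:245,295:355],(800,600),interpolation=cv2.INTER_CUBIC))
E
```

```text
22.1 P [ 0.5687 -0.0886  0.2061] [1.8e+02 0.0e+00 1.7e-01] F [1.22 0.07 1.84] F.n 1.38 M [ 0.04 -0.63  0.01] | tip-spot mm: normal -3.4 slope -0.4 y -0.1 pix tip [[321.5 231.6]] spot [[321.7 230.7]]
pics/g10_s.png lean,dx,dz [17.24  4.58  3.62] -41.15
  13.2 -36.57 [10.2  4. ];  14.2 -38.20 [8.8 4. ];  15.2 -39.76 [7.3 4. ];  16.2 -40.84 [6.  3.8];  17.2 -41.15 [4.6 3.6];  18.2 -40.85 [3.2 3.3];  19.2 -39.80 [1.7 3.2];  20.2 -38.47 [0.2 3. ];  21.2 -36.65 [-1.1  2.7];
```

View pics/g10.png

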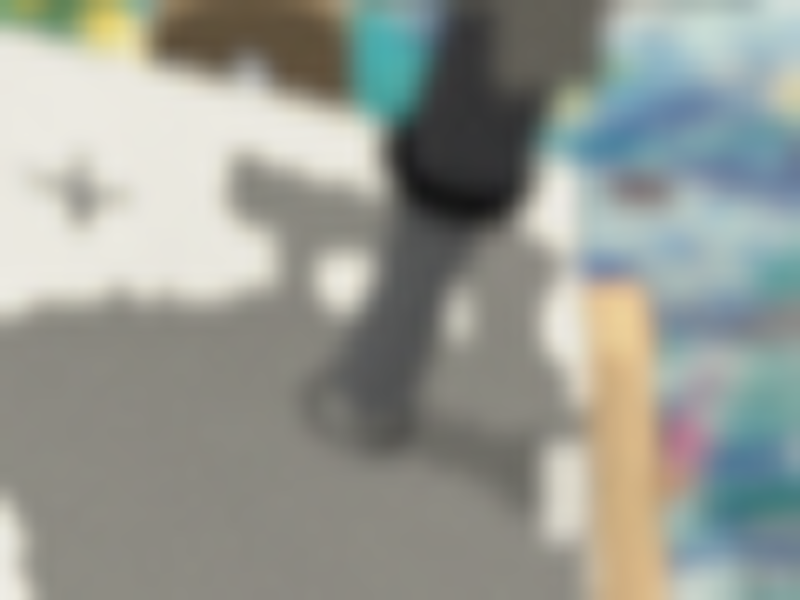

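The stem stands on the ring, with the ring centred at (321.8,230.6). The lean is 17.2–17.5°. The force rise of about 3.2 N along the normal means about 5.5 mm in. There is a small sideways drag, which I'll relieve.

Emit:
{"method": "apply_moves", "body": {
  "targets": [
    {"travel": [0.5,0,0.1],"roll": 0,"jaw": 15},
    {"travel": [0,0,0],"roll": 0,"jaw": 15},
    {"travel": [0,0,0],"roll": 0,"jaw": 15}
  ]
}}

```text
clock: 22.4
tool_pos: [0.5689, -0.0886, 0.2059]
orientation: [-180.0, 0.0, 0.2]
force: [-0.2, -0.3, 2.6]
opening: 0.0257
gripper_force: 30.0
```

```bash
python3 - <<'E'
from chk import *
s,P=chk(20)
E
```

```text
23.4 P [ 0.569  -0.0886  0.2059] [1.8e+02 1.0e-02 1.7e-01] F [-0.    0.17  1.6 ] F.n 1.53 M [ 0.07 -0.05  0.01] | tip-spot mm: normal -3.7 slope -0.2 y -0.1 pix tip [[321.4 231.6]] spot [[321.7 230.7]]
```

```bash
python3 -c "
from plant import ctrl
print(ctrl.close_job())"
```

```text
the job is handed in; nothing more can be done
None
```

The job is handed in at 23.4 s: the gauge is held square to the board within about half a degree (lean about 17.4° against a 17.7° tilt), its tip in the ring and pressed with about 3.4 N. By force that is half in (6 mm); my position estimate says nearer 4 mm.

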